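Release the locked tray of a tea dispenser with a tea pick and clear its panel

ROBOT

A 6-joint arm with a two-finger parallel gripper is mounted at the origin on the work surface. World frame = base frame: x ahead of the robot, y to its left, z up, the work surface at z = 0. Lengths are in m, angles in rad, forces in N, time in s.
With the tool pointing down it reaches from about 0.375 to 0.9 m from the base axis. Payload 3.1 kg.
Tool frame: the origin (TCP) lies at the very end of the fingers, on their centre line; the grasp point (between the pads) lies 19 mm behind it; z points along the fingers, x is the direction in which the jaws open and shut, and the axes are right-handed (so a half turn about z gives the same grasp; the last joint's range is limited). The gripper opens to 87 mm and grips with 3 to 60 N. Pads are 19 mm wide; open, the fingers measure 117 mm over their backs; the gripper's body (75 mm by 190 mm) begins 51 mm behind the grasp point.
Start: joints at [1.085, 0.527, 1.433, -0, 1.181, -0.178], TCP at [0.189, 0.596, 0.223] pointing down, gripper open.
Joint ranges: [-3.08, 3.08], [-0.75, 2.2], [0.22, 2.44], [-1.43, 4.57], [0, 2.65], [-2.85, 2.85]. Speed limits (rad/s): [2.79, 2.79, 3.14, 3.14, 3.14, 3.14].

INTERFACE

Orientations are given as a unit quaternion [x, y, z, w].
In Python, from plant import readout, optics, arm gives the robot as it stands. The module is installed in compiled form; this text tells all that it offers.
- The arm moves only by the shell command python3 -m inch 'ROWS' [OPENING]. ROWS is JSON, one flat list of numbers, 6 for each row, row after row: the shift along the world's x, y, z scaled (see below), then the turn, a rotation vector about the world's x, y, z scaled (see below). A call has 1 to 8 rows; each row is the pose to reach, as a shift and turn from the pose commanded when the call began; what a row does not reach only later rows make up. The controller multiplies each number of a shift by 40 cm and each number of a turn by 30 degrees. A row lasts 1/10 s, in which the tool goes at most 50 mm and 8.59 degrees, less where a joint would pass 70% of its speed; a pose out of reach is approached as far as the arm can. A call with a number of a shift or a turn outside -1 to 1 is refused whole. A call with a gripper value outside its range is refused whole. OPENING is the opening, from 0 (shut) to 1 (fully open), set as the call begins (- or left out, the last holds). The fingers move at their own pace and stop on an object; the grip force is fixed at half the most. Time passes only in rows, so rows that repeat a pose let the fingers close. It gives the time, the measured TCP pose, the force and the opening at its end, in the units of the state.
- readout.get_state(): the state, without advancing time (a new reading comes with each control period).
- optics.capture(name): name is "side" or "top" or "wrist"; returns the picture (420x560x3 uint8, red, green, blue); there is no depth.
- optics.calibration(name): a dict with "fx", "fy", "cx", "cy" (pixels), "k1" (the pictures are not rectified: a ray, as slopes to the right and down, at radius r is drawn at 1 + k1 r^2 times it, then the intrinsics apply), "rvec" (rotation vector, rad) and "tvec" (3), from world to camera coordinates, as OpenCV has them; the wrist camera has in their place "T_tool_cam" (4x4, takes a point from camera to tool coordinates, whose origin is the TCP and whose axes are the tool frame's). Camera axes: x right, y down, z forward; pixel columns grow to the right and rows downward; lengths in m; the calibration is good to about 2 mm. A picture is of the moment at which its call begins: read the wrist's pose just before it. calibration takes no time and is no camera call.
- arm.close_job(): hands the job in, once; it reports no verdict.
The state is a dict: "time_s": time; "joints": joint angles; "joint_vel": joint speeds; "effort": joint torques, N m; "ee_pos": TCP position; "orientation": TCP orientation; "contact_force": force on the tool from outside, world axes, zero at the start; "ft_torque": the same for the moment, N m; "width": opening from 0.0 (shut) to 1.0 (fully open).
Only numpy, scipy, OpenCV 4.12 (cv2) and the standard library are available. Lean on these libraries where they do the work, as an engineer would, in place of code of your own. Each camera call takes 0.05 s, during which the arm holds its last target.

TASK

The collecting tray of the tea dispenser is locked shut. Take the tea pick from its wooden stand, reach with it down through the narrow slot in the dispenser's sloping panel, feel for the hidden spring catch and press it, without forcing anything, until the tray springs out. Then press the square key on the panel firmly but gently to clear it, and leave the pick standing in its stand as you found it, the tray out and the canister, cup and bowl undisturbed.

Things in the scene. Friction and masses are not known exactly. Their poses are not given: they have to be found in the camera images.
- slot (a point): Centre of the mouth of the slot in the dispenser's sloping panel, level with the panel face; 42 mm long (y) by 12 mm wide (x), thin steel border. z: outward panel normal, 30 degrees from vertical, leaning to the robot; x: up the slope; y: along the slot. Straight walls go 34 mm down -z to a rigid floor, so a pick must be within about 12 degrees of z. The panel is 240 x 130 mm.
- slot_floor (a point): Centre of the slot's floor, axes as for slot. On it, centred anywhere from y = -16 to +16 mm and unseen, stands the spring catch: a flat metal pad 8 mm long (y), 9 mm wide, top 22 mm below the panel face; elsewhere nothing above the floor. Pushed down 6 to 7 mm, with about 3 N rising to 6 N, it frees the tray; it stops at 9 mm and springs back when let go.
- tray (a joint): The steel tray in the front of the dispenser, under the panel: 0 shut and locked (up to 1 mm of play), 0.04 m fully out. A spring pushes it out, towards the robot, by itself once the catch is pressed. Its front is 212 mm wide, 47 mm high, and stands 8 mm above the table.
- machine: The tea dispenser, standing fast: 240 mm wide (y), 260 mm deep (x); origin at the centre of its underside, front to -x (the robot). The panel rises from 72 mm (front edge) to 138 mm; behind it the housing is 150 mm high with a hopper to 246 mm, whose front is 82 mm behind the slot.
- reset_key: The square membrane key on the same panel, 30 x 30 mm, 3 mm above the face, 100 mm to the right (-y) of the slot as seen from the robot and 22 mm lower down the slope. Origin at the centre of its top face, axes as for slot (z outward). It gives 1.5 mm; it registers when pushed with over 5 N for 0.1 s, by pick or fingertip; damaged above 40 N.
- pick_grip (a point): The tea pick at its handle's centre. Square bamboo handle 16 x 16 mm, 70 mm long; below it, on the same axis, a blunt steel pin 5 mm thick, 60 mm long. z runs along the pick, away from the pin's tip; x and y are normal to the handle's faces. At first upright in the stand, the handle's lower end on the stand's top. About 50 g.
- pick_tip (a point): The tip of the pick's pin, 95 mm along -z from pick_grip; same axes.
- stand_top (a point): The pick's stand, a dark wooden block 70 x 70 x 70 mm that stands fast; the point is the centre of its top, at the mouth of its upright 10 mm hole, 64 mm deep, with a 3 mm chamfer.
- canister: Bystander: brass-coloured tea canister with a paler lid, 74 mm across, 120 mm high, origin at the centre of its underside.
- cup: Bystander: white tea cup, 68 mm across, 50 mm high, origin at the centre of its underside.
- bowl: Bystander: white bowl, 100 mm across, 40 mm high, origin at the centre of its underside.
Not all that is in view belongs to the job. What is meant by the part that bears pick_grip is not pink or red, and is the smaller of those in its own colour.

How it is judged:
By the outcome, as a careful person would: the job done as asked, in the order asked, and still so for the second after the job is handed in, with the robot touching nothing.
It also fails if it takes over 67 s, if anything falls off the work surface, if the arm or the gripper's body presses on something with over 40 N, if the wrist force passes 120 N, or if a joint passes its speed limit or range.

## Working session

There is one attempt and no reset: what is moved stays moved. The work goes in short steps, Python scripts to look and compute and a shell command to move; the robot and the scene stay as the last step left them, time stands still between calls to the robot, and variables do not carry over. Pictures are saved under pics/ and viewed, and the job is handed in when it is done.

```bash
ls; mkdir -p pics; python3 - <<'E'
from plant import readout, optics
import cv2
print(readout.get_state())
for n in ["side","top","wrist"]:
    im=optics.capture(n); cv2.imwrite(f"pics/{n}0.png",im[:,:,::-1]); print(n,optics.calibration(n))
E
```

```text
pics
{'time_s': 0.0, 'joints': array([ 1.08546300e+00,  5.28457746e-01,  1.43393284e+00, -2.73628584e-05,
        1.18138429e+00, -1.78546356e-01]), 'joint_vel': array([ 0.00072079, -0.00071363, -0.00025183,  0.0006176 ,  0.00082289,
       -0.00082618]), 'effort': array([ 4.46179674e-04, -4.40027583e+01, -1.76594174e+01,  6.33835117e-02,
        5.81221946e-02, -1.61950893e-04]), 'ee_pos': array([0.18840069, 0.59514349, 0.2215671 ]), 'orientation': array([ 8.06841282e-01,  5.90767260e-01, -9.75297082e-04,  4.89362898e-04]), 'contact_force': array([-0.63859889, -0.34445873,  0.12698599]), 'ft_torque': array([-0.00410618,  0.02974437, -0.0082815 ]), 'width': 0.9967538967457843}
side {'fx': 458.11795631417925, 'fy': 458.11795631417925, 'cx': 272.9121379344972, 'cy': 211.28836291994642, 'k1': -0.11073428678968088, 'rvec': array([ 0.46056064, -2.6644885 ,  1.25934411]), 'tvec': array([0.58856628, 0.18225568, 0.84535888])}
top {'fx': 387.9743970687497, 'fy': 387.9743970687497, 'cx': 286.12975212556756, 'cy': 206.65914202022742, 'k1': -0.026700225399474035, 'rvec': array([ 2.09934045, -2.10050973,  0.23033852]), 'tvec': array([0.01290683, 0.6191779 , 0.91368273])}
wrist {'fx': 327.6502623915556, 'fy': 327.6502623915556, 'cx': 282.6891336261847, 'cy': 207.49610777429757, 'k1': 0.02259361914837039, 'T_tool_cam': array([[ 9.99998635e-01,  1.64695761e-03,  1.28586846e-04,
        -1.60789231e-03],
       [-1.61105728e-03,  9.55058020e-01,  2.96414544e-01,
        -8.20722986e-02],
       [ 3.65374291e-04, -2.96414347e-01,  9.55059371e-01,
        -1.61645413e-01],
       [ 0.00000000e+00,  0.00000000e+00,  0.00000000e+00,
         1.00000000e+00]])}
```

View pics/side0.png

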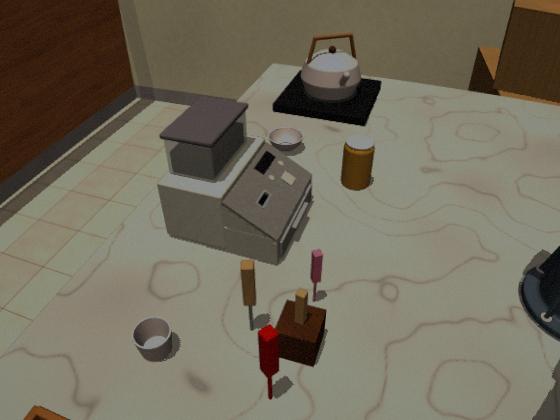

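View pics/top0.png

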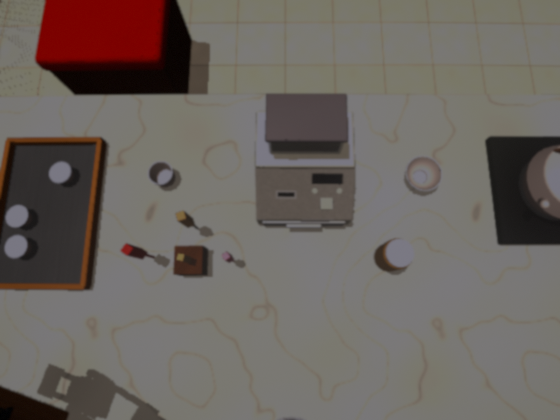

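View pics/wrist0.png

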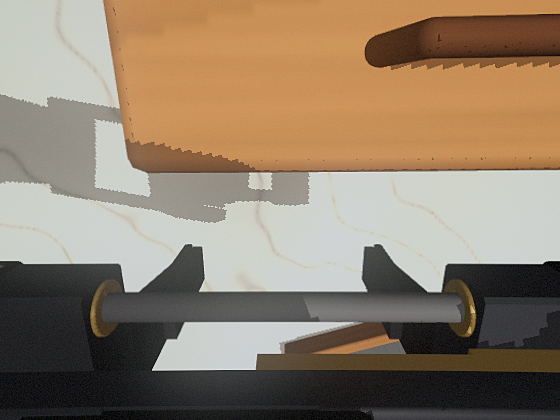

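```bash
cat > h.py <<'E'
import numpy as np, cv2
from plant import readout, optics
from scipy.spatial.transform import Rotation as R
def cam(n,st=None):
    c=optics.calibration(n); K=np.array([[c['fx'],0,c['cx']],[0,c['fy'],c['cy']],[0,0,1]]); d=np.array([c['k1'],0,0,0,0.])
    if n!='wrist':
        Rm=R.from_rotvec(c['rvec']).as_matrix(); t=c['tvec']
    else:
        T=np.eye(4); T[:3,:3]=R.from_quat(st['orientation']).as_matrix(); T[:3,3]=st['ee_pos']
        W=np.linalg.inv(T@c['T_tool_cam']); Rm=W[:3,:3]; t=W[:3,3]
    return K,d,Rm,t
def ray(C,uv):
    K,d,Rm,t=C; p=cv2.undistortPoints(np.array([[uv]],float),K,d)[0,0]
    v=Rm.T@np.array([p[0],p[1],1]); return -Rm.T@t, v/np.linalg.norm(v)
def onz(C,uv,z):
    o,v=ray(C,uv); return o+v*(z-o[2])/v[2]
def proj(C,P):
    K,d,Rm,t=C; return cv2.projectPoints(np.atleast_2d(np.array(P,float)),R.from_matrix(Rm).as_rotvec(),t,K,d)[0][:,0]
def tri(rs):
    A=np.zeros((3,3));b=np.zeros(3)
    for o,v in rs:
        M=np.eye(3)-np.outer(v,v);A+=M;b+=M@o
    p=np.linalg.solve(A,b); return p,[np.linalg.norm((np.eye(3)-np.outer(v,v))@(p-o)) for o,v in rs]
def crop(src,dst,x0,y0,x1,y1,s):
    im=cv2.imread(src)[y0:y1,x0:x1]; im=cv2.convertScaleAbs(im,alpha=1.5); cv2.imwrite(dst,cv2.resize(im,None,fx=s,fy=s,interpolation=cv2.INTER_CUBIC))
E
python3 - <<'E'
from h import *
crop('pics/top0.png','pics/t_st.png',150,190,250,290,6)
crop('pics/top0.png','pics/t_m.png',245,85,365,235,4)
crop('pics/side0.png','pics/s_st.png',230,240,340,380,4)
crop('pics/side0.png','pics/s_m.png',155,90,325,260,3)
E
```

```text
(no output)
```

View pics/t_st.png

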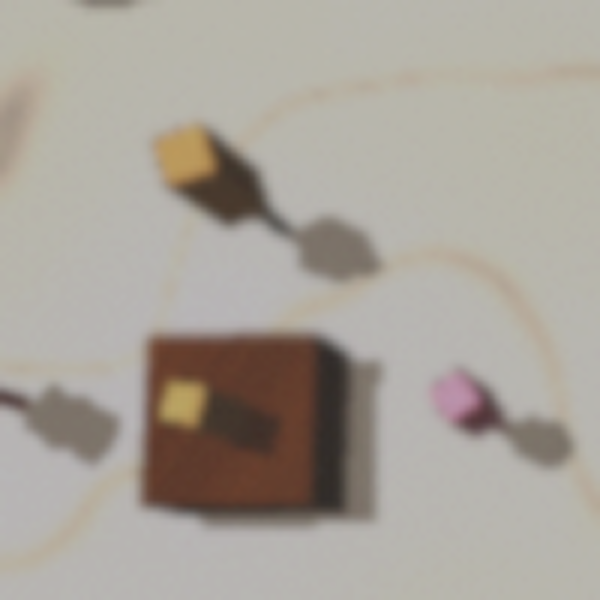

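View pics/t_m.png

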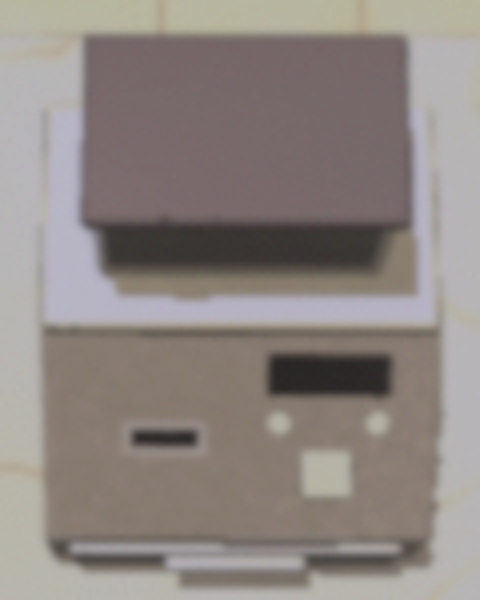

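View pics/s_st.png

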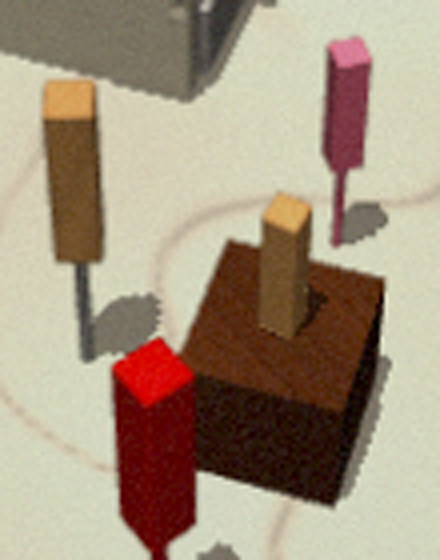

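View pics/s_m.png

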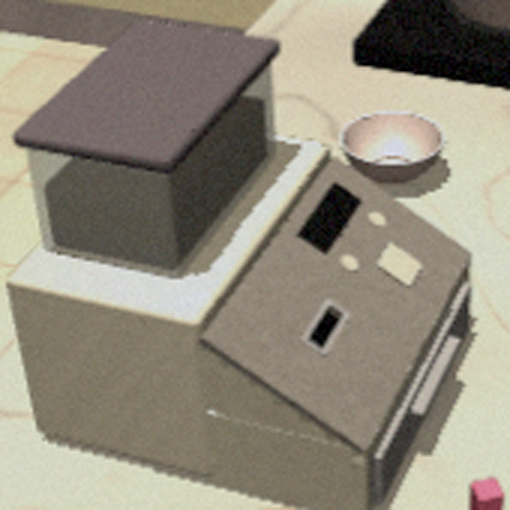

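```bash
python3 - <<'E'
from h import *
np.set_printoptions(precision=4,suppress=True)
T=cam('top');S=cam('side')
def c(x,y,x0,y0,s): return ((x+.5)/s-.5+x0,(y+.5)/s-.5+y0)
t_s=lambda x,y:c(x,y,150,190,6); t_m=lambda x,y:c(x,y,245,85,4)
s_s=lambda x,y:c(x,y,230,240,4); s_m=lambda x,y:c(x,y,155,90,3)
def two(n,a,b): p,e=tri([ray(T,a),ray(S,b)]); print(n,p,e)
two('slot',t_m(165,438),s_m(325,327))
two('key',t_m(327,473),s_m(400,264))
two('picktop',t_s(183,404),s_s(286,213))
two('st TL',t_s(152,337),s_s(228,241))
two('st TR',t_s(315,337),s_s(384,279))
two('st BR',t_s(314,502),s_s(340,409))
two('panel left front',t_m(50,540),s_m(370,450))
two('panel left back',t_m(44,330),s_m(205,340))
two('panel right back',t_m(438,330),s_m(330,155))
for n,q in [('TL',(152,337)),('TR',(315,337)),('BR',(314,502)),('BL',(142,502))]: print(n,onz(T,t_s(*q),.07))
for n,q in [('TL',(163,380)),('TR',(207,380)),('BR',(203,428)),('BL',(159,424))]: print('pk',n,onz(T,t_s(*q),.14))
print(onz(T,(398,254),.12),onz(T,(422,175),.04),onz(T,(163,176),.05))
E
```

```text
slot [0.642  0.0129 0.1071] [np.float64(0.00023018760898947213), np.float64(0.00023018760898961196)]
key [ 0.6215 -0.0869  0.0983] [np.float64(0.0006429735584019857), np.float64(0.0006429735584019706)]
picktop [0.4855 0.2551 0.1402] [np.float64(0.00014915005536470367), np.float64(0.00014915005536440354)]
st TL [0.508  0.27   0.1331] [np.float64(0.003840278927996788), np.float64(0.003840278927996897)]
st TR [0.4853 0.2188 0.0742] [np.float64(0.03371347388183005), np.float64(0.03371347388183014)]
st BR [ 0.4592  0.2355 -0.0048] [np.float64(0.00292839530103753), np.float64(0.00292839530103749)]
panel left front [0.5844 0.0852 0.0733] [np.float64(0.000690740442426658), np.float64(0.0006907404424266078)]
panel left back [0.6993 0.0853 0.136 ] [np.float64(0.002856919498521993), np.float64(0.0028569194985217476)]
panel right back [ 0.7001 -0.1515  0.1399] [np.float64(0.0004704273836415284), np.float64(0.00047042738364144683)]
TL [0.5197 0.2893 0.07  ]
TR [0.5198 0.2214 0.07  ]
BR [0.4523 0.2186 0.07  ]
BL [0.4521 0.2892 0.07  ]
pk TL [0.4945 0.2634 0.14  ]
pk TR [0.4945 0.2464 0.14  ]
pk BR [0.4762 0.2469 0.14  ]
pk BL [0.4777 0.2639 0.14  ]
[ 0.4938 -0.2495  0.12  ] [ 0.7122 -0.3496  0.04  ] [0.7074 0.3388 0.05  ]
```

```bash
python3 - <<'E'
from h import *
np.set_printoptions(precision=4,suppress=True)
T=cam('top');S=cam('side')
def c(x,y,x0,y0,s): return ((x+.5)/s-.5+x0,(y+.5)/s-.5+y0)
t_s=lambda x,y:c(x,y,150,190,6)
s_s=lambda x,y:c(x,y,230,240,4)
def two(n,a,b): p,e=tri([ray(T,a),ray(S,b)]); print(n,p,e[0])
two('tan',t_s(187,155),s_s(71,99))
two('pink',t_s(457,397),s_s(349,52))
two('red',(128,250),s_s(153,371))
two('red',(128,250),(268,333))
s=readout.get_state(); print(s['joints'],R.from_quat(s['orientation']).as_matrix())
E
```

```text
tan [0.5759 0.2511 0.1686] 0.0006024448971187619
pink [0.4891 0.1519 0.1301] 7.606183014434069e-06
red [0.4983 0.3633 0.1736] 0.0010735779275908568
red [0.4982 0.3636 0.1727] 0.0008872740729881064
[ 1.0855  0.5283  1.4336 -0.      1.1814 -0.1785] [[ 0.302   0.9533 -0.0007]
 [ 0.9533 -0.302  -0.0015]
 [-0.0016 -0.0003 -1.    ]]
```

```bash
python3 -m inch '[0.74,-0.85,0.03,0,0,0.587, 0.74,-0.85,0.03,0,0,0.587, 0.74,-0.85,0.03,0,0,0.587, 0.74,-0.85,0.03,0,0,0.587, 0.74,-0.85,0.03,0,0,0.587, 0.74,-0.85,0.03,0,0,0.587, 0.74,-0.85,0.03,0,0,0.587, 0.74,-0.85,0.03,0,0,0.587]' 1
```

```text
time_s: 0.95
ee_pos: [0.4491, 0.2961, 0.233]
orientation: [0.707, 0.707, -0.0, -0.0]
contact_force: [0.4, 0.4, 0.1]
width: 0.997
```

```bash
python3 -m inch '[0.085,-0.096,0,0,0,0, 0.085,-0.096,0,0,0,0, 0.085,-0.096,0,0,0,0]' 1; python3 - <<'E'
from h import *
s=readout.get_state(); im=optics.capture('wrist'); cv2.imwrite('pics/w1.png',im[:,:,::-1])
np.set_printoptions(precision=4,suppress=True)
print(s['ee_pos'],s['contact_force'],R.from_quat(s['orientation']).as_matrix())
C=cam('wrist',s); print(proj(C,[[.4855,.255,.14],[.486,.2545,.07]]))
E
```

```text
time_s: 1.25
ee_pos: [0.4826, 0.2583, 0.2327]
orientation: [0.708, 0.706, -0.0, -0.001]
contact_force: [-0.2, -0.9, -0.3]
width: 1.003
[0.4826 0.2583 0.2327] [-0.2187 -0.8973 -0.2588] [[ 0.0028  1.     -0.0013]
 [ 1.     -0.0028  0.0002]
 [ 0.0002 -0.0013 -1.    ]]
[[280.3383 215.2569]
 [280.319  193.9833]]
```

View pics/w1.png

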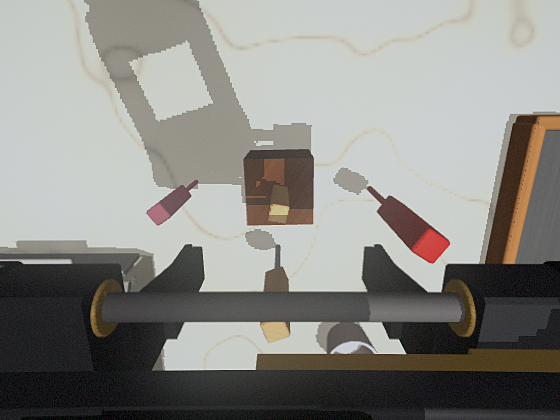

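```bash
python3 -c "
from h import *
crop('pics/w1.png','pics/w1c.png',230,140,330,240,6)"
```

```text
(no output)
```

View pics/w1c.png

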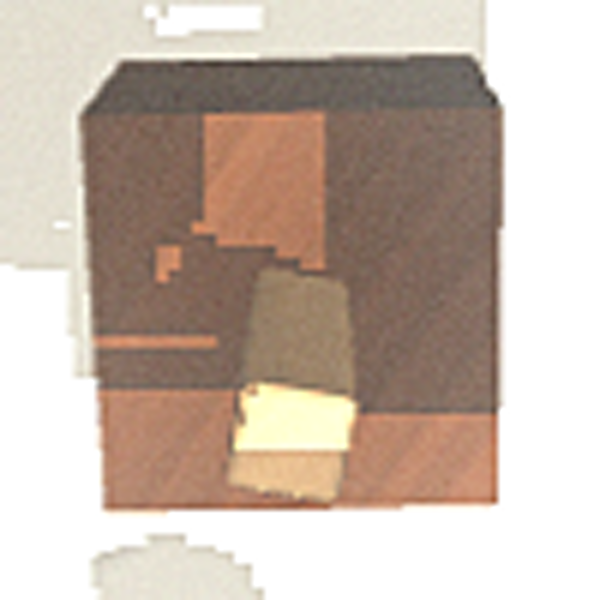

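```bash
python3 - <<'E'
from h import *
np.set_printoptions(precision=4,suppress=True)
s=readout.get_state();C=cam('wrist',s)
c=lambda x,y:((x+.5)/6-.5+230,(y+.5)/6-.5+140)
P=[onz(C,c(*q),.14) for q in [(247,382),(357,402),(337,502),(228,483)]]; print(np.array(P),np.mean(P,0))
for i in range(4):
    d=P[(i+1)%4]-P[i]; print(np.degrees(np.arctan2(d[1],d[0]))%90, np.linalg.norm(d))
Q=[onz(C,c(*q),.07) for q in [(82,112),(502,108),(497,503),(105,510)]]; print(np.array(Q),np.mean(Q,0))
E
```

```text
[[0.4742 0.2482 0.14  ]
 [0.477  0.2631 0.14  ]
 [0.4913 0.2604 0.14  ]
 [0.4886 0.2455 0.14  ]] [0.4828 0.2543 0.14  ]
79.30485728061744 0.015120429497109355
79.54473856054834 0.014618725776777548
79.57095020671434 0.01520024480448228
79.2329037458801 0.014689201925005222
[[0.4484 0.2188 0.07  ]
 [0.4476 0.2881 0.07  ]
 [0.5168 0.2892 0.07  ]
 [0.5182 0.2204 0.07  ]] [0.4828 0.2541 0.07  ]
```

```bash
python3 -m inch '[0.004,-0.009,-0.1,0,0,-0.35, 0.004,-0.009,-0.1,0,0,-0.35, 0.004,-0.009,-0.1,0,0,-0.35, 0.004,-0.009,-0.1,0,0,-0.35]' 1
```

```text
time_s: 1.7
ee_pos: [0.4831, 0.2572, 0.1934]
orientation: [0.768, 0.641, 0.0, -0.0]
contact_force: [0.8, 1.4, 0.4]
width: 1.003
```

```bash
python3 -m inch '[0,0,0,0,0,0, 0,0,0,0,0,0]'; python3 -m inch '[0.002,-0.006,0,0,0,0, 0.002,-0.006,0,0,0,0]'; python3 -m inch '[0,0,-0.1,0,0,0, 0,0,-0.1,0,0,0, 0,0,-0.1,0,0,0]'; python3 - <<'E'
from h import *
np.set_printoptions(precision=4,suppress=True)
s=readout.get_state(); print(s['ee_pos'],s['joint_vel'],s['contact_force']); im=optics.capture('wrist'); cv2.imwrite('pics/w2.png',im[:,:,::-1])
C=cam('wrist',s); print(proj(C,[[.484,.2545,.14]]))
E
```

```text
time_s: 1.9
ee_pos: [0.4839, 0.2565, 0.1938]
orientation: [0.768, 0.64, 0.001, 0.0]
contact_force: [0.3, 0.2, 0.6]
width: 1.0
time_s: 2.1
ee_pos: [0.4848, 0.2532, 0.1934]
orientation: [0.769, 0.64, 0.0, 0.0]
contact_force: [0.5, -0.4, 0.5]
width: 1.0
time_s: 2.4
ee_pos: [0.484, 0.2531, 0.1528]
orientation: [0.769, 0.64, -0.001, -0.001]
contact_force: [-0.1, -0.1, 0.3]
width: 0.997
[0.484  0.2531 0.1528] [ 0.0033 -0.0277 -0.0312 -0.0006 -0.0065  0.0013] [-0.0619 -0.0966  0.3028]
[[287.6682 253.2459]]
```

View pics/w2.png

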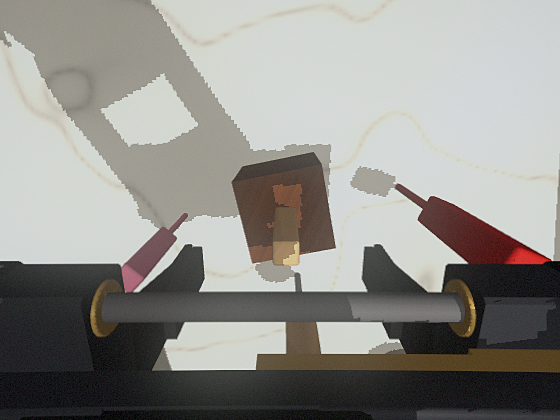

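```bash
python3 -m inch '[0,0,-0.06,0,0,0, 0,0,-0.107,0,0,0, 0,0,-0.107,0,0,0]'; python3 -m inch '[0,0,0,0,0,0, 0,0,0,0,0,0, 0,0,0,0,0,0, 0,0,0,0,0,0, 0,0,0,0,0,0, 0,0,0,0,0,0, 0,0,0,0,0,0]' 0;  python3 - <<'E'
from h import *
im=optics.capture('wrist'); cv2.imwrite('pics/w3.png',im[:,:,::-1])
E
```

```text
time_s: 2.75
ee_pos: [0.4839, 0.2531, 0.1098]
orientation: [0.769, 0.64, -0.001, -0.0]
contact_force: [0.4, 0.2, 0.6]
width: 0.997
time_s: 3.45
ee_pos: [0.4846, 0.2534, 0.1103]
orientation: [0.769, 0.64, 0.0, 0.0]
contact_force: [-0.3, 0.5, -0.2]
width: 0.447
```

View pics/w3.png

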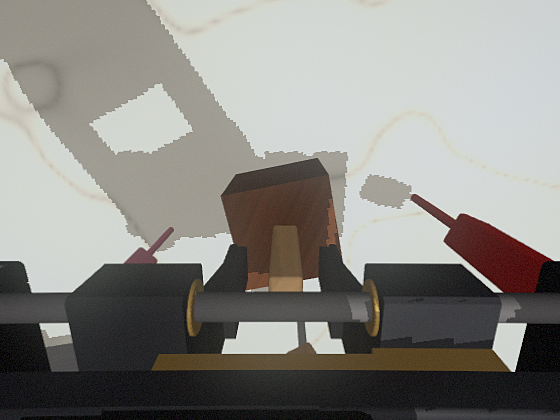

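Still closing; wait more.

```bash
python3 -m inch '[0,0,0,0,0,0, 0,0,0,0,0,0, 0,0,0,0,0,0, 0,0,0,0,0,0, 0,0,0,0,0,0, 0,0,0,0,0,0]';  python3 - <<'E'
from h import *
im=optics.capture('wrist'); cv2.imwrite('pics/w4.png',im[:,:,::-1])
E
```

```text
time_s: 4.1
ee_pos: [0.4845, 0.2534, 0.1102]
orientation: [0.769, 0.64, -0.0, -0.0]
contact_force: [0.4, 0.5, -1.3]
width: 0.182
```

View pics/w4.png

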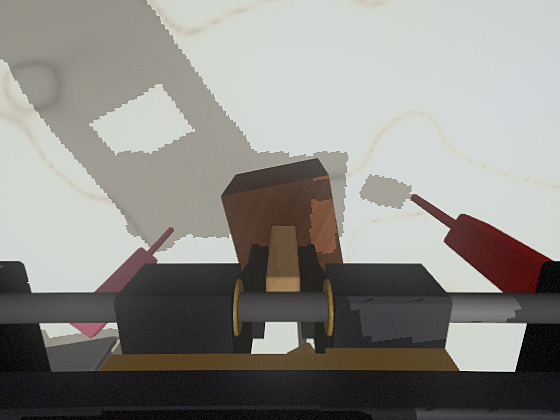

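```bash
python3 -m inch '[0,0,0.1,0,0,0, 0,0,0.2,0,0,0, 0,0,0.35,0,0,0, 0,0,0.35,0,0,0]' 0; python3 -m inch '[0.2,-0.6,0,0,0,0.35, 0.2,-0.6,0,0,0,0.35, 0.2,-0.6,0,0,0,0.35, 0.2,-0.6,0,0,0,0.35, 0.2,-0.6,0,0,0,0.35, 0.2,-0.6,0,0,0,0.35, 0.2,-0.6,0,0,0,0.35]'; python3 - <<'E'
from h import *
im=optics.capture('side'); cv2.imwrite('pics/s5.png',im[:,:,::-1])
E
```

```text
time_s: 4.55
ee_pos: [0.4879, 0.2545, 0.2561]
orientation: [0.769, 0.64, 0.005, 0.002]
contact_force: [1.2, 0.2, -0.3]
width: 0.182
time_s: 5.25
ee_pos: [0.5646, 0.0117, 0.2495]
orientation: [0.708, 0.706, -0.0, -0.001]
contact_force: [-0.3, 0.9, -0.7]
width: 0.176
```

View pics/s5.png

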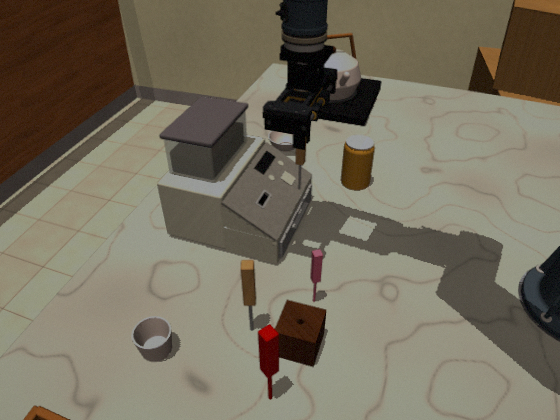

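```bash
python3 -m inch '[0.037,0.003,0,0,-1,0, 0.037,0.003,-0.03,0,-1,0, 0.037,0.003,-0.06,0,-1,0, 0.037,0.003,-0.085,0,-1,0, 0.037,0.003,-0.085,0,-1,0, 0.037,0.003,-0.085,0,-1,0, 0.037,0.003,-0.085,0,-1,0]'; python3 - <<'E'
from h import *
np.set_printoptions(precision=4,suppress=True)
s=readout.get_state(); print(s['ee_pos'],R.from_quat(s['orientation']).as_matrix())
for n in ['side','top','wrist']:
    im=optics.capture(n); cv2.imwrite(f'pics/{n}6.png',im[:,:,::-1])
tip=s['ee_pos']+R.from_quat(s['orientation']).as_matrix()[:,2]*.1
print(tip)
for n in ['side','top','wrist']: print(n,proj(cam(n,s),[tip,[.642,.0129,.1071]]))
crop('pics/side6.png','pics/side6c.png',220,100,340,240,4)
E
```

```text
time_s: 6.0
ee_pos: [0.582, 0.015, 0.2181]
orientation: [0.682, 0.684, 0.184, 0.184]
contact_force: [0.9, -0.1, -0.9]
width: 0.182
[0.582  0.015  0.2181] [[-0.0022  0.8644  0.5028]
 [ 1.      0.0024  0.0003]
 [-0.0009  0.5028 -0.8644]]
[0.6323 0.0151 0.1317]
side [[266.6992 190.5398]
 [262.9009 198.6211]]
top [[284.9191 195.5303]
 [285.9006 194.2191]]
wrist [[284.1138 209.1245]
 [281.6007 196.299 ]]
```

View pics/side6c.png

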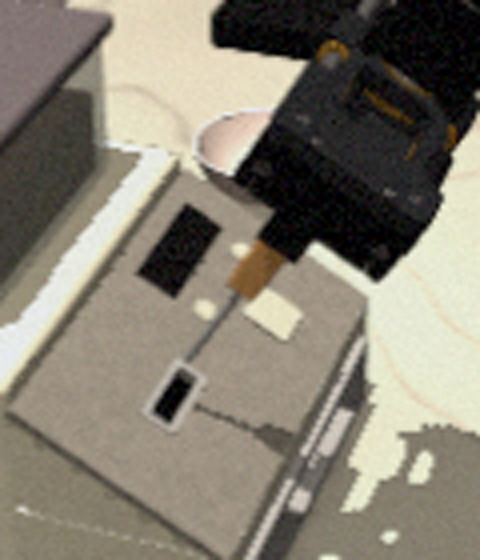

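View pics/wrist6.png

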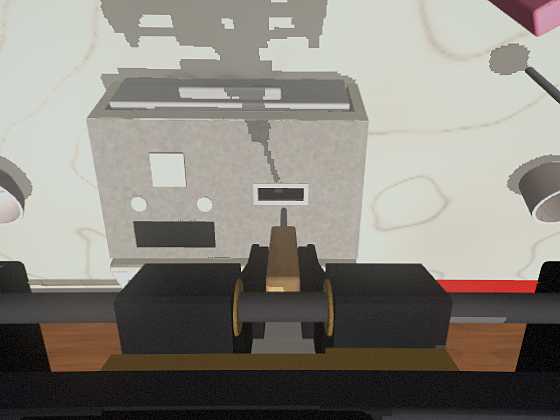

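View pics/top6.png

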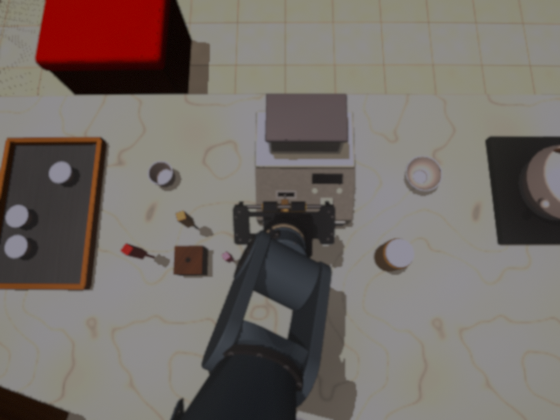

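```bash
python3 -m inch '[0.014,-0.006,-0.044,0,0,0, 0.014,-0.006,-0.044,0,0,0, 0.014,-0.006,-0.044,0,0,0]'; python3 - <<'E'
from h import *
np.set_printoptions(precision=4,suppress=True)
s=readout.get_state(); print(s['ee_pos'],s['contact_force'])
for n in ['side','top','wrist']:
    im=optics.capture(n); cv2.imwrite(f'pics/{n}7.png',im[:,:,::-1])
tip=s['ee_pos']+R.from_quat(s['orientation']).as_matrix()[:,2]*.1
d=np.array([.642,.0129,.1071])-tip;print(tip,'n',d@[-.5,0,.866],'u',d@[.866,0,.5],'y',d[1])
for n in ['side','top','wrist']: print(n,proj(cam(n,s),[tip,[.642,.0129,.1071]]))
crop('pics/side7.png','pics/side7c.png',220,140,320,240,6)
crop('pics/top7.png','pics/top7c.png',245,150,345,230,6)
crop('pics/wrist7.png','pics/wrist7c.png',230,150,330,250,6)
E
```

```text
time_s: 6.45
ee_pos: [0.5854, 0.0121, 0.1988]
orientation: [0.683, 0.683, 0.183, 0.183]
contact_force: [-0.3, -0.2, 0.4]
width: 0.183
[0.5854 0.0121 0.1988] [-0.2518 -0.1757  0.4174]
[0.6354 0.0122 0.1122] n -0.007669622248300968 u 0.0031818562986291278 y 0.000747736592295406
side [[265.9761 197.1003]
 [262.9009 198.6211]]
top [[286.1927 196.3084]
 [285.9006 194.2191]]
wrist [[284.1156 209.1235]
 [284.9252 209.9674]]
```

View pics/side7c.png

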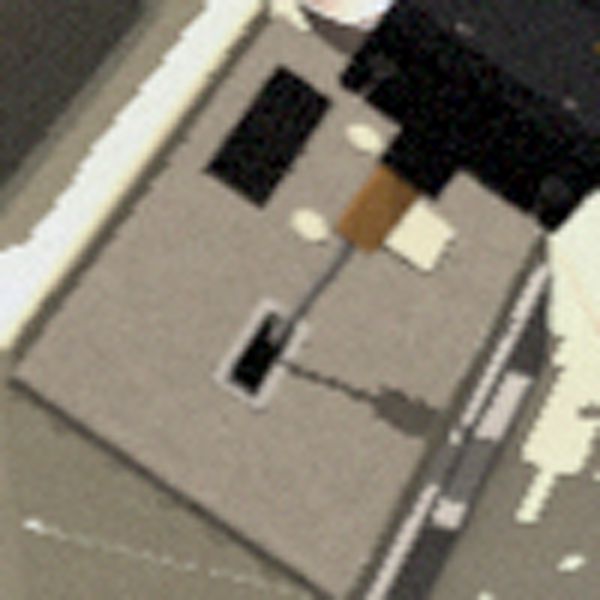

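View pics/wrist7c.png

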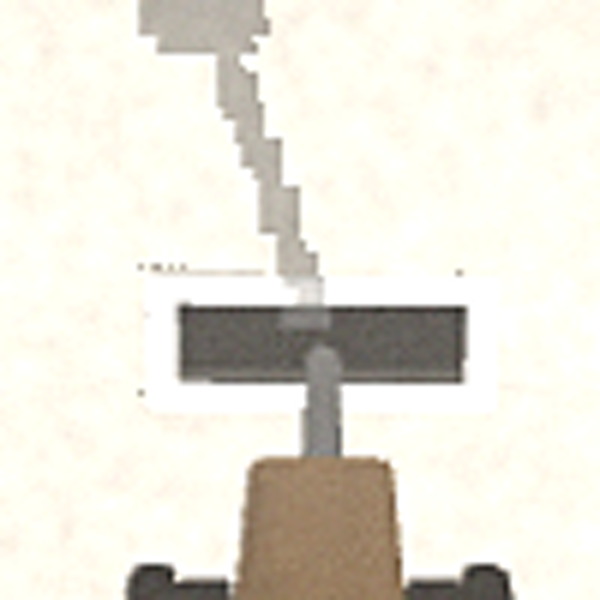

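View pics/top7c.png

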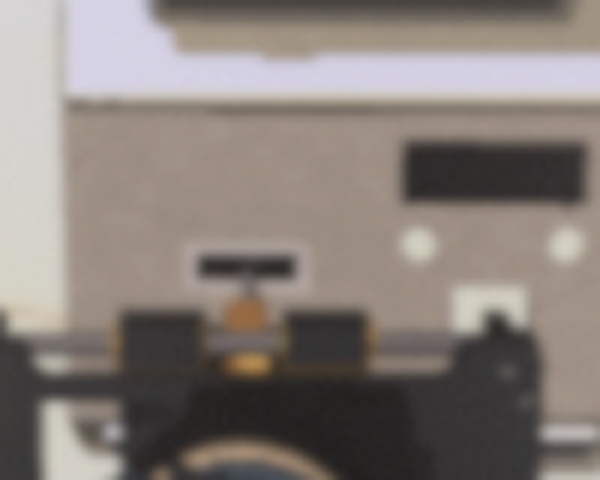

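```bash
python3 -m inch '[0.005,0.001,0.003,0,0,0, 0.013,0.001,-0.011,0,0,0, 0.021,0.001,-0.025,0,0,0, 0.021,0.001,-0.025,0,0,0, 0.021,0.001,-0.025,0,0,0]'; python3 - <<'E'
from h import *
np.set_printoptions(precision=4,suppress=True)
s=readout.get_state(); print(s['ee_pos'],s['contact_force'])
for n in ['side','wrist']:
    im=optics.capture(n); cv2.imwrite(f'pics/{n}8.png',im[:,:,::-1])
crop('pics/side8.png','pics/side8c.png',220,140,320,240,6)
crop('pics/wrist8.png','pics/wrist8c.png',230,150,330,250,6)
E
```

```text
time_s: 7.1
ee_pos: [0.5933, 0.0127, 0.1881]
orientation: [0.683, 0.683, 0.183, 0.183]
contact_force: [0.1, 0.3, -0.9]
width: 0.178
[0.5933 0.0127 0.1881] [ 0.0571  0.3028 -0.8747]
```

View pics/side8c.png

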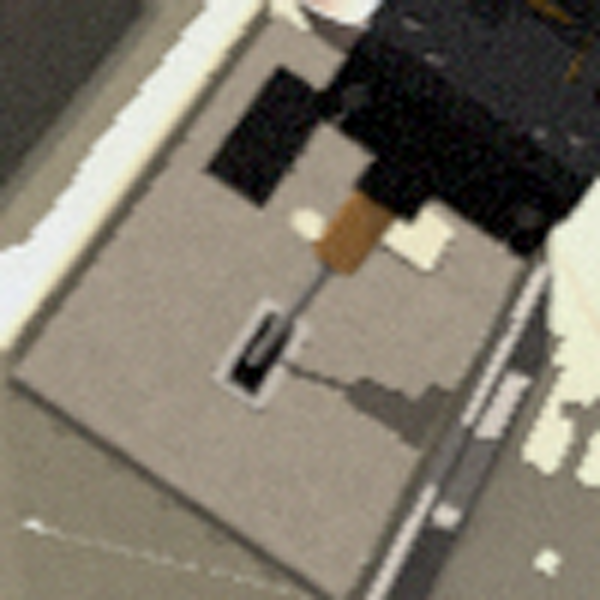

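View pics/wrist8c.png

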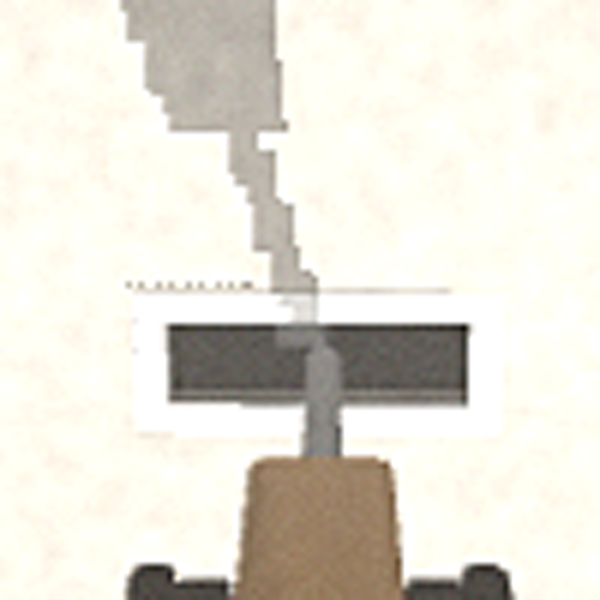

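```bash
python3 -m inch '[0.003,0,0.002,0,0,0, 0.012,0,-0.014,0,0,0, 0.021,0,-0.030,0,0,0, 0.021,0,-0.030,0,0,0, 0.021,0,-0.030,0,0,0]'; for i in 1 2; do python3 - <<'E'
from plant import readout
s=readout.get_state();print(s['contact_force'],s['ft_torque'])
E
done; python3 -m inch '[0.002,0,-0.004,0,0,0, 0.005,0,-0.009,0,0,0, 0.005,0,-0.009,0,0,0,0.005,0,-0.009,0,0,0]'
```

```text
time_s: 7.7
ee_pos: [0.6017, 0.0126, 0.1761]
orientation: [0.683, 0.683, 0.183, 0.183]
contact_force: [0.2, 0.3, -1.1]
width: 0.182
[ 0.21314852  0.34632372 -1.06007673] [-0.00269691  0.40781364 -0.01114541]
[ 0.21314852  0.34632372 -1.06007673] [-0.00269691  0.40781364 -0.01114541]
time_s: 8.1
ee_pos: [0.6038, 0.0126, 0.1732]
orientation: [0.683, 0.683, 0.183, 0.183]
contact_force: [-1.1, -0.4, -0.8]
width: 0.181
```

```bash
python3 -m inch '[0.004,0,-0.0065,0,0,0, 0.004,0,-0.0065,0,0,0,0.004,0,-0.0065,0,0,0]'; python3 -m inch '[0.002,0,-0.004,0,0,0, 0.002,0,-0.004,0,0,0,0.002,0,-0.004,0,0,0]'
```

```text
time_s: 8.4
ee_pos: [0.6054, 0.0126, 0.1706]
orientation: [0.683, 0.683, 0.183, 0.183]
contact_force: [-4.0, 0.3, 2.7]
width: 0.187
time_s: 8.7
ee_pos: [0.6063, 0.0126, 0.169]
orientation: [0.683, 0.683, 0.183, 0.183]
contact_force: [-3.0, 0.4, 3.1]
width: 0.179
```

```bash
python3 -m inch '[0.002,0,-0.004,0,0,0, 0.002,0,-0.004,0,0,0,0.002,0,-0.004,0,0,0]'; python3 - <<'E'
from h import *
im=optics.capture('side'); cv2.imwrite('pics/side9.png',im[:,:,::-1])
crop('pics/side9.png','pics/side9c.png',220,140,340,260,5)
s=readout.get_state();print(s['contact_force'],s['ee_pos'])
E
```

```text
time_s: 9.0
ee_pos: [0.6072, 0.0125, 0.1672]
orientation: [0.683, 0.683, 0.183, 0.183]
contact_force: [-2.0, -0.0, 2.9]
width: 0.178
[-1.20117738  0.09056571  3.09162622] [0.60721672 0.0125433  0.16723287]
```

View pics/side9c.png

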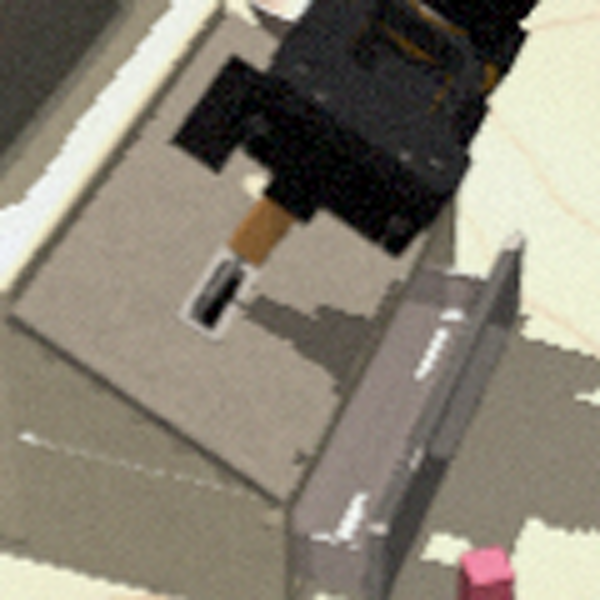

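```bash
python3 -m inch '[-0.01,0,0.018,0,0,0, -0.03,0,0.052,0,0,0, -0.0625,0,0.108,0,0,0, -0.0625,0,0.108,0,0,0,-0.0625,0,0.108,0,0,0]'; python3 -m inch '[-0.042,-0.248,-0.02,0,0,0, -0.042,-0.248,-0.038,0,0,0, -0.042,-0.248,-0.038,0,0,0,-0.042,-0.248,-0.038,0,0,0]';python3 - <<'E'
from h import *
im=optics.capture('wrist'); cv2.imwrite('pics/w10.png',im[:,:,::-1])
im=optics.capture('side'); cv2.imwrite('pics/side10.png',im[:,:,::-1])
crop('pics/side10.png','pics/side10c.png',220,100,340,240,4)
s=readout.get_state();print(s['contact_force'],s['ee_pos'])
E
```

```text
time_s: 9.55
ee_pos: [0.582, 0.0125, 0.2108]
orientation: [0.683, 0.683, 0.183, 0.183]
contact_force: [-0.3, 0.3, -0.8]
width: 0.182
time_s: 9.95
ee_pos: [0.5651, -0.0893, 0.1938]
orientation: [0.685, 0.682, 0.182, 0.183]
contact_force: [-0.1, -0.5, -1.8]
width: 0.183
[ 0.15447517  0.31492942 -0.72367429] [ 0.56490671 -0.08667515  0.19420834]
```

View pics/w10.png

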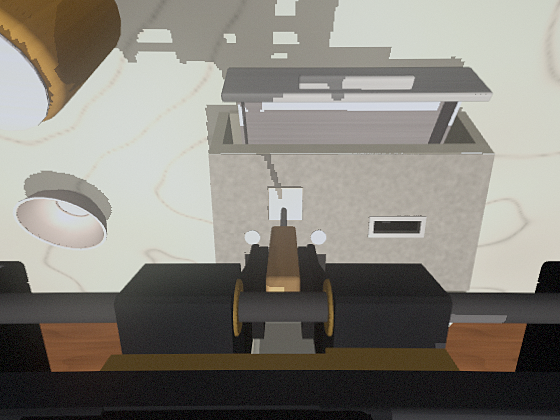

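View pics/side10c.png

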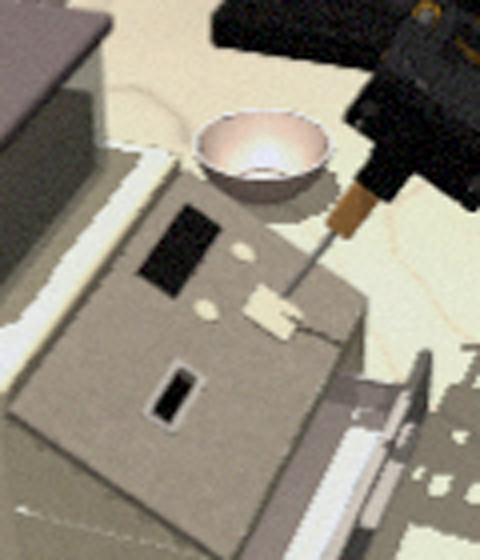

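```bash
python3 -m inch '[0.005,0,-0.009,0,0,0, 0.01,0,-0.017,0,0,0,0.01,0,-0.017,0,0,0]'; python3 -m inch '[0.0025,0,-0.0043,0,0,0, 0.0025,0,-0.0043,0,0,0]'; python3 -m inch '[0.0025,0,-0.0043,0,0,0, 0.0025,0,-0.0043,0,0,0]'
```

```text
time_s: 10.35
ee_pos: [0.5694, -0.0855, 0.188]
orientation: [0.682, 0.684, 0.183, 0.183]
contact_force: [-0.6, -0.6, -0.5]
width: 0.182
time_s: 10.55
ee_pos: [0.5703, -0.0862, 0.1866]
orientation: [0.683, 0.683, 0.183, 0.183]
contact_force: [0.5, -0.4, -0.3]
width: 0.185
time_s: 10.75
ee_pos: [0.5713, -0.0866, 0.1849]
orientation: [0.683, 0.683, 0.183, 0.183]
contact_force: [0.1, 0.6, -0.0]
width: 0.181
```

```bash
python3 -m inch '[0.00125,0,-0.0022,0,0,0, 0.00125,0,-0.0022,0,0,0]'; python3 -m inch '[0.00125,0,-0.0022,0,0,0, 0.00125,0,-0.0022,0,0,0]'
```

```text
time_s: 10.95
ee_pos: [0.5717, -0.0867, 0.1841]
orientation: [0.683, 0.683, 0.183, 0.183]
contact_force: [-0.0, -0.4, -1.1]
width: 0.182
time_s: 11.15
ee_pos: [0.5722, -0.0867, 0.1834]
orientation: [0.683, 0.683, 0.183, 0.183]
contact_force: [-2.1, -0.5, 1.4]
width: 0.177
```

Contact. Press a bit further in small steps.

```bash
python3 -m inch '[0.00125,0,-0.0022,0,0,0, 0.00125,0,-0.0022,0,0,0]'; python3 -m inch '[0.001,0,-0.0016,0,0,0, 0.001,0,-0.0016,0,0,0]'
```

```text
time_s: 11.35
ee_pos: [0.5727, -0.0867, 0.1826]
orientation: [0.683, 0.683, 0.183, 0.183]
contact_force: [-3.3, 0.5, 2.5]
width: 0.181
time_s: 11.55
ee_pos: [0.573, -0.0866, 0.1823]
orientation: [0.683, 0.683, 0.183, 0.183]
contact_force: [-5.3, -0.2, 7.6]
width: 0.181
```

```bash
python3 -m inch '[0.0004,0,-0.0007,0,0,0, 0.0004,0,-0.0007,0,0,0, 0.0004,0,-0.0007,0,0,0, 0.0004,0,-0.0007,0,0,0]'
```

```text
time_s: 11.95
ee_pos: [0.573, -0.0866, 0.1822]
orientation: [0.683, 0.683, 0.183, 0.184]
contact_force: [-7.0, 0.1, 8.8]
width: 0.177
```

```bash
python3 -m inch '[-0.01,0,0.017,0,0,0, -0.05,0,0.087,0,0,0, -0.0875,0,0.15,0,0,0, -0.0875,0,0.17,0,0,0]'; python3 -m inch '[-0.04,0.1,0.04,0,1,0, -0.08,0.2,0.04,0,1,0, -0.1,0.3,0.04,0,1,0, -0.1,0.4,0.04,0,1,0, -0.1,0.4,0.04,0,1,0, -0.1,0.4,0.04,0,1,0]'
```

```text
time_s: 12.35
ee_pos: [0.5376, -0.0866, 0.2513]
orientation: [0.683, 0.683, 0.183, 0.184]
contact_force: [-0.4, 0.3, -0.2]
width: 0.181
time_s: 12.95
ee_pos: [0.5002, 0.0756, 0.2649]
orientation: [0.705, 0.709, 0.0, 0.0]
contact_force: [0.7, -0.7, -0.8]
width: 0.179
```

```bash
python3 -m inch '[-0.036,0.445,-0.02,0,0,-0.35, -0.036,0.445,-0.02,0,0,-0.35, -0.036,0.445,-0.02,0,0,-0.35, -0.036,0.445,-0.02,0,0,-0.35, -0.036,0.445,-0.02,0,0,-0.35, -0.036,0.445,-0.02,0,0,-0.35, -0.036,0.445,-0.02,0,0,-0.35]';python3 - <<'E'
from h import *
np.set_printoptions(precision=4,suppress=True)
for n in ['wrist','side','top']:
    im=optics.capture(n); cv2.imwrite(f'pics/{n}11.png',im[:,:,::-1])
s=readout.get_state();print(s['contact_force'],s['ee_pos'],s['orientation'])
crop('pics/side11.png','pics/side11c.png',220,200,340,380,3)
crop('pics/wrist11.png','pics/wrist11c.png',200,120,350,240,4)
E
```

```text
time_s: 13.65
ee_pos: [0.4839, 0.2497, 0.257]
orientation: [0.769, 0.639, -0.0, 0.0]
contact_force: [-0.5, -0.2, -0.4]
width: 0.183
[-0.6403  0.8268 -1.0191] [0.4842 0.2498 0.2575] [ 0.7695  0.6387 -0.      0.0001]
```

View pics/side11c.png

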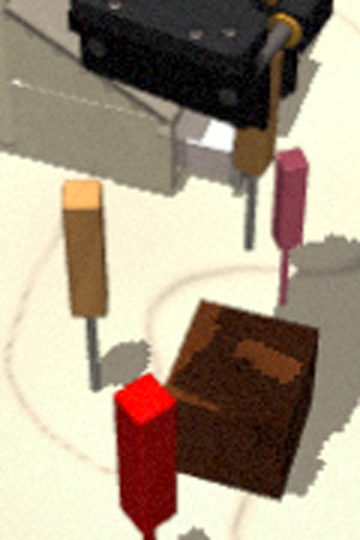

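View pics/wrist11c.png

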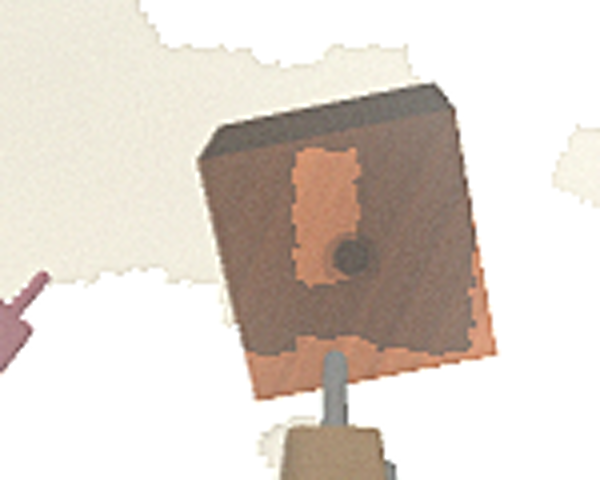

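```bash
python3 -m inch '[0,0.009,-0.08,0,0,0, 0,0.009,-0.165,0,0,0, 0,0.009,-0.165,0,0,0, 0,0.009,-0.165,0,0,0]';python3 - <<'E'
from h import *
np.set_printoptions(precision=4,suppress=True)
for n in ['wrist','side']:
    im=optics.capture(n); cv2.imwrite(f'pics/{n}12.png',im[:,:,::-1])
s=readout.get_state();print(s['contact_force'],s['ee_pos'],s['orientation'])
crop('pics/side12.png','pics/side12c.png',240,260,340,380,4)
crop('pics/wrist12.png','pics/wrist12c.png',200,140,350,260,4)
C=cam('wrist',s); tip=s['ee_pos']-[0,0,.1]; print(proj(C,[tip,[.4843,.2533,.07]]))
E
```

```text
time_s: 14.2
ee_pos: [0.4841, 0.2543, 0.1916]
orientation: [0.769, 0.639, -0.0, -0.0]
contact_force: [-0.2, 0.5, -0.5]
width: 0.178
[-0.0285 -0.1086 -1.0937] [0.4853 0.255  0.1931] [0.7689 0.6394 0.0015 0.0007]
[[284.3406 208.3999]
 [282.1697 199.971 ]]
```

View pics/side12c.png

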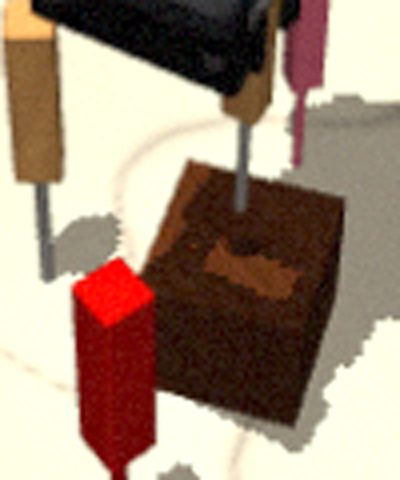

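View pics/wrist12c.png

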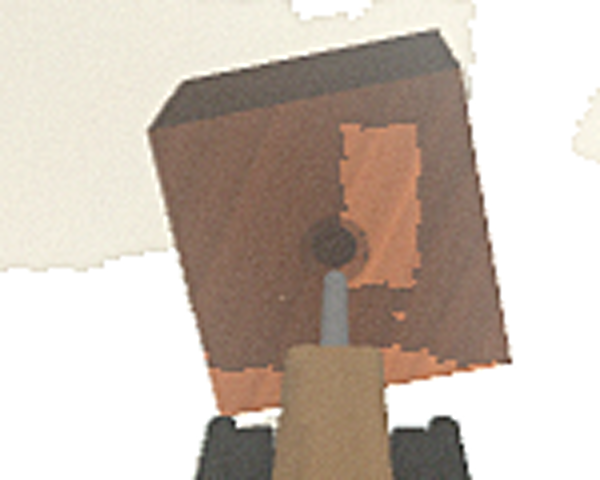

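```bash
python3 -m inch '[0,0,-0.03,0,0,0, 0,0,-0.06,0,0,0, 0,0,-0.06,0,0,0,0,0,-0.06,0,0,0]';python3 - <<'E'
from h import *
np.set_printoptions(precision=4,suppress=True)
for n in ['wrist','side']:
    im=optics.capture(n); cv2.imwrite(f'pics/{n}13.png',im[:,:,::-1])
s=readout.get_state();print(s['contact_force'],s['ee_pos'],s['orientation'])
crop('pics/side13.png','pics/side13c.png',240,260,340,380,4)
crop('pics/wrist13.png','pics/wrist13c.png',200,140,350,260,4)
E
```

```text
time_s: 14.7
ee_pos: [0.4835, 0.2549, 0.167]
orientation: [0.769, 0.64, -0.001, -0.0]
contact_force: [-0.2, -0.4, -1.5]
width: 0.178
[-0.7769  0.0824 -0.0989] [0.484  0.2551 0.1676] [0.7686 0.6397 0.0001 0.0001]
```

View pics/side13c.png

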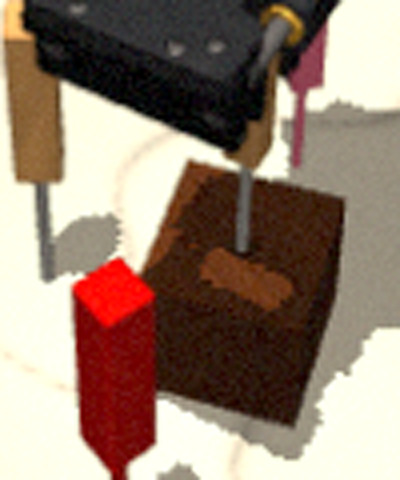

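View pics/wrist13c.png

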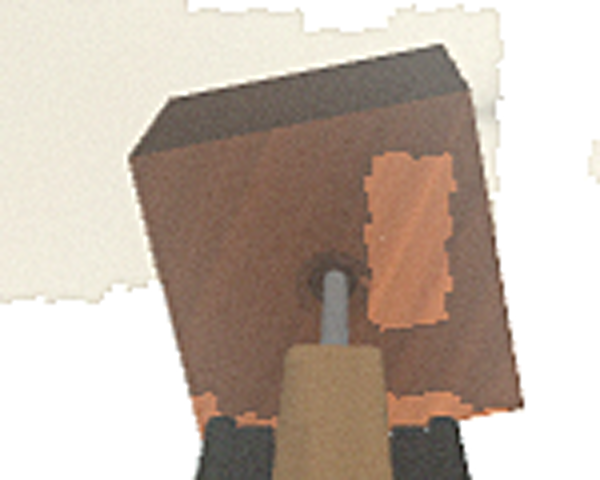

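```bash
python3 -m inch '[0.001,-0.003,-0.01,0,0,0, 0.001,-0.003,-0.025,0,0,0,0.001,-0.003,-0.025,0,0,0]'; python3 -m inch '[0,0,-0.04,0,0,0, 0,0,-0.08,0,0,0, 0,0,-0.1,0,0,0, 0,0,-0.1,0,0,0]'
```

```text
time_s: 15.1
ee_pos: [0.4837, 0.2535, 0.1566]
orientation: [0.769, 0.64, -0.001, -0.0]
contact_force: [-0.0, -0.0, -0.2]
width: 0.185
time_s: 15.5
ee_pos: [0.4834, 0.2535, 0.1163]
orientation: [0.769, 0.64, -0.001, -0.001]
contact_force: [0.8, -0.1, -0.2]
width: 0.181
```

```bash
python3 -m inch '[0,0,-0.01,0,0,0, 0,0,-0.01,0,0,0]'; python3 -m inch '[0,0,-0.004,0,0,0, 0,0,-0.004,0,0,0]'; 
```

```text
time_s: 15.7
ee_pos: [0.4845, 0.2538, 0.1136]
orientation: [0.769, 0.64, 0.0, 0.0]
contact_force: [-0.6, 0.8, -0.4]
width: 0.182
time_s: 15.9
ee_pos: [0.4844, 0.2538, 0.1121]
orientation: [0.769, 0.64, 0.0, 0.0]
contact_force: [0.2, 0.0, -0.7]
width: 0.18
```

```bash
python3 - <<'E'
from h import *
for n in ['side']:
    im=optics.capture(n); cv2.imwrite(f'pics/{n}14.png',im[:,:,::-1])
crop('pics/side14.png','pics/side14c.png',240,260,340,380,4)
E
```

```text
(no output)
```

View pics/side14c.png

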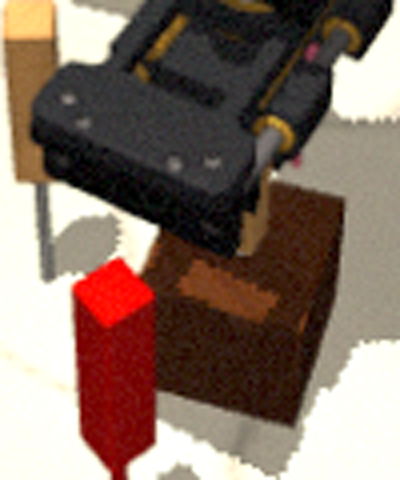

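```bash
python3 -m inch '[0,0,-0.0025,0,0,0, 0,0,-0.0025,0,0,0]'; python3 -m inch '[0,0,-0.0025,0,0,0, 0,0,-0.0025,0,0,0]'
```

```text
time_s: 16.15
ee_pos: [0.4843, 0.2538, 0.1109]
orientation: [0.769, 0.64, 0.0, 0.0]
contact_force: [-0.4, 0.4, -0.7]
width: 0.179
time_s: 16.35
ee_pos: [0.4844, 0.2538, 0.1102]
orientation: [0.769, 0.64, 0.0, 0.0]
contact_force: [0.1, -0.9, 2.4]
width: 0.179
```

Seated (contact at the original height). Release and retreat upwards.

```bash
python3 -m inch '[0,0,0,0,0,0, 0,0,0,0,0,0, 0,0,0,0,0,0, 0,0,0,0,0,0, 0,0,0,0,0,0, 0,0,0,0,0,0, 0,0,0,0,0,0, 0,0,0,0,0,0]' 0.9; python3 -m inch '[0,0,0,0,0,0, 0,0,0,0,0,0, 0,0,0,0,0,0, 0,0,0,0,0,0, 0,0,0,0,0,0, 0,0,0,0,0,0, 0,0,0,0,0,0, 0,0,0,0,0,0]' 0.9;  python3 - <<'E'
from h import *
im=optics.capture('wrist'); cv2.imwrite('pics/w15.png',im[:,:,::-1])
E
```

```text
time_s: 17.15
ee_pos: [0.4843, 0.2538, 0.1099]
orientation: [0.769, 0.64, 0.0, 0.0]
contact_force: [1.1, -0.0, -0.1]
width: 0.825
time_s: 17.95
ee_pos: [0.4843, 0.2538, 0.1098]
orientation: [0.769, 0.64, -0.0, -0.0]
contact_force: [1.3, -0.8, -0.1]
width: 0.901
```

View pics/w15.png

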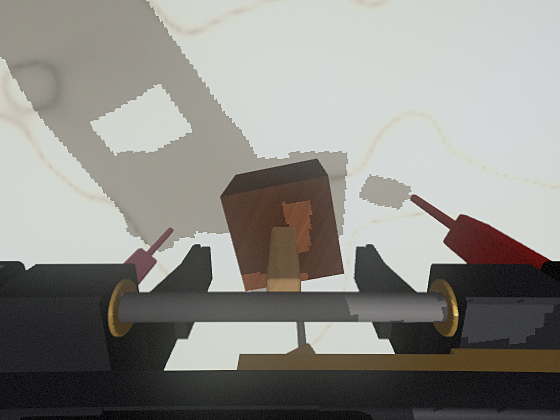

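```bash
python3 -m inch '[0,0,0.05,0,0,0, 0,0,0.15,0,0,0, 0,0,0.25,0,0,0, 0,0,0.35,0,0,0, -0.15,0.3,0.35,0,0,0,-0.3,0.4,0.35,0,0,0,-0.3,0.4,0.35,0,0,0, -0.3,0.4,0.35,0,0,0]'; python3 -m inch '[0,0,0,0,0,0, 0,0,0,0,0,0, 0,0,0,0,0,0]'; python3 - <<'E'
from h import *
for n in ['top','side']:
    im=optics.capture(n); cv2.imwrite(f'pics/{n}16.png',im[:,:,::-1])
crop('pics/side16.png','pics/side16c.png',240,240,340,380,4)
E
```

```text
time_s: 18.8
ee_pos: [0.3637, 0.4141, 0.2501]
orientation: [0.769, 0.639, 0.0, -0.0]
contact_force: [0.5, 0.8, 0.4]
width: 0.9
time_s: 19.1
ee_pos: [0.3656, 0.4123, 0.2498]
orientation: [0.769, 0.639, -0.0, 0.0]
contact_force: [0.8, -0.3, 0.7]
width: 0.898
```

View pics/side16.png

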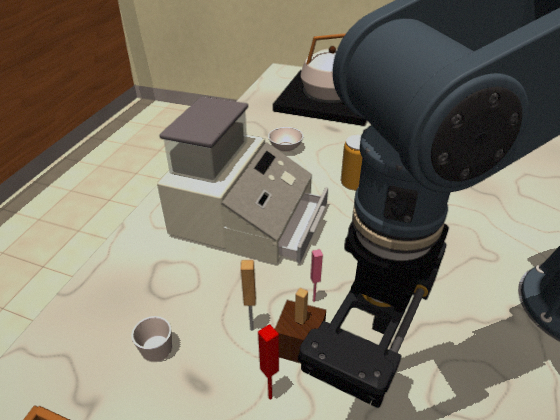

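View pics/side16c.png

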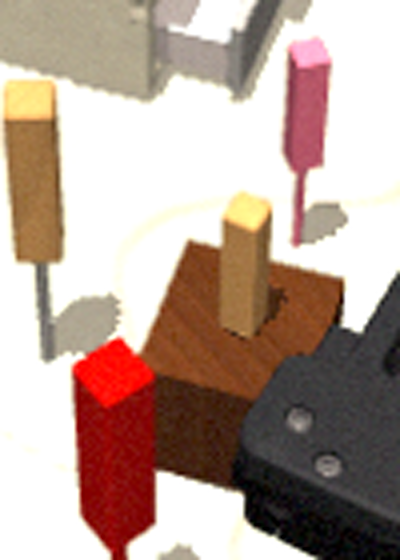

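View pics/top16.png

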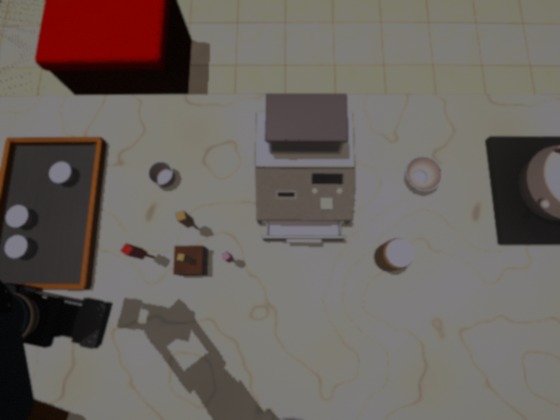

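```bash
python3 -c "
from plant import arm
print(arm.close_job())"
```

```text
the job is handed in; nothing more can be done
None
```

The job is done and handed in after about 19 s of the 67 s allowed. The tray is out, the key has been pressed, and the pick is back in its stand.

- **Catch:** I took the smaller tan pick from the stand. The first probe, near the middle of the slot, met a springy resistance of about 4 N, and pressing on released the tray.
- **Key:** I pressed it with the pick after the tray was out, at about 9–11 N for roughly half a second. Its two round lamps look the same as before, so nothing visible confirms that it registered; I rely on the measured force.
- **Pick:** It met the stand again at the original height, 0.110 m at the tool, with about 2 N of contact before I let go.

The last top and side pictures show the tray out and the pick upright in its stand. In the top picture, the canister, cup, bowl and the other picks are where they began. The gripper was clear of everything, and the highest force I read on any contact was about 11 N.

One measurement disagreed: the catch's resistance began about 2–3 mm deeper than my camera estimate, and the key about 1.5 mm deeper. I went by the force readings instead.

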